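# Start a reading on the bench photometer

### The job

Start a reading on the bench photometer with your fingertips only, in this order: push its open sample lid fully shut, switch it on by pressing the raised end of the rocker on its top right down, then on the separate key unit press the round key all the way in (it stays in), and last press the long key all the way in and let it come back up. Do not press the square key, do not lift the lid further open, and pick up or shift none of the glassware and other loose things standing around.

Things in the scene. Friction and masses are not known exactly. Their poses are not given: they have to be found in the camera images.
- photometer: Cream bench instrument, fixed to the bench, 220 mm (its x) by 190 mm (its y) by 90 mm high with a flat top; origin at the centre of its underside, z up, its front (blank display) faces its -x. It carries a hinged sample lid on the rear half of the top and a grey paddle rocker near the front. It may stand left or right of the key unit, turned up to 0.3 rad.
- lid (a joint): Sample lid angle in rad: 0 shut flat, positive open (starts 0.5 to 0.9; stop at 1.2). Cream plate 100 x 100 mm, 8 mm thick. The hinge line lies along the photometer's y at x = +85 mm, z = 95 mm in its frame; the lid reaches from there 100 mm towards the photometer's -x and its free edge swings up. It stays where it is left (hinge friction 0.12 N m, about 3 N at 45 mm from the hinge) and is shut by pushing it down from above. When shut its upper face is 100 mm above the bench.
- lid_edge (a point): Middle of the lid's free edge, on its upper face; moves with the lid.
- rocker (a joint): Angle of the paddle rocker in rad: 0 to 0.05 at the start = off, 0.5 = fully over = on. It stays where it is left (friction 0.06 N m, about 3 N at the end). Grey paddle 60 mm along the photometer's y, 32 mm along its x, 10 mm thick, pivot at x = -68 mm, y = 0, z = 106 mm in the photometer's frame. Off, its +y end is raised (upper face there about 117 mm above the bench, 22 mm from the pivot); on, that end has gone down to about 105 mm and the other end is raised.
- rocker_raised_end (a point): Point on the rocker's upper face, over the end that is raised when off, 22 mm to the photometer's +y of the pivot: press here, straight down. Moves with the rocker.
- key_unit: Low cream box fixed to the bench, 110 mm (its x) by 250 mm (its y) by 28 mm high, origin at the centre of its underside. Three black keys stand in a row along its y, 75 mm apart, in any order.
- round_key (a joint): Travel of the round key in m: 0 out, 0.007 fully in. Pressed downwards with about 3 N; it stays in where it is left.
- round_key_top (a point): Centre of the upper face of the round key (black disc of 32 mm diameter), 48 mm above the bench when out.
- square_key (a joint): Travel of the square key in m: 0 out, 0.007 fully in, springs back. Not to be pressed.
- square_key_top (a point): Centre of the upper face of the square key (black, 30 x 30 mm), 48 mm above the bench when out.
- long_key (a joint): Travel of the long key in m: 0 out, 0.007 fully in. Spring return: about 1.2 N to start it, 4 N fully in.
- long_key_top (a point): Centre of the upper face of the long key (black bar, 64 mm along the key unit's x by 24 mm along its y), 48 mm above the bench when out.
- vial: Loose clear vial with white cap, 24 mm diameter, 45 mm high, standing on the photometer's top beside the rocker, about 72 mm to its -y side of the pivot. Leave alone. Origin: centre of its underside.
- vial2: Loose amber vial with white cap, 24 mm diameter, 45 mm high, on the bench just behind the key unit. Leave alone. Origin: centre of its underside.
- beaker: Loose glass beaker, 60 mm diameter, 75 mm high, on the bench just behind the key unit. Leave alone. Origin: centre of its underside.
- spatula: Loose steel spatula with a broad blade, 170 mm long, lying flat on the bench in front of the key unit. Leave alone.
- dish: Loose glass dish, 90 mm diameter, 18 mm high, at the far side of the bench. Leave alone. Origin: centre of its underside.
- reagent: Loose amber bottle with blue cap, 90 mm diameter, 190 mm high, at the right of the bench. Leave alone. Origin: centre of its underside.

How it is judged:
On the way, in this order (a step that is already met when the one before it is completed fails the run):
1. the lid is shut (value of joint lid below 0.06 rad), for 0.2 s.
2. the rocker is tipped on (value of joint rocker above 0.4 rad), for 0.1 s.
3. the round key is fully in (value of joint round_key above 0.0055 m), for 0.1 s.
4. the long key is fully in (value of joint long_key above 0.0055 m), for 0.05 s.
5. the long key is back up (value of joint long_key below 0.0015 m), for 0.1 s.
At the end, for the whole second after the job is handed in: The lid is shut (within 0.06 rad), the rocker on (over 0.4 rad), the round key in (over 5.5 mm), the long and square keys out (within 1.5 mm), and every loose thing within 30 mm of where it stood (value of joint lid below 0.06 rad and value of joint rocker above 0.4 rad and value of joint round_key above 0.0055 m and value of joint each of long_key, square_key below 0.0015 m and distance of each of vial, vial2, beaker, spatula, dish, reagent from where it was at the start of the episode below 0.03 m); the robot touches nothing.
It fails at once if the rocker is worked while the lid is open (value of joint rocker above 0.2 rad and value of joint lid above 0.06 rad).
It fails at once if a key is pressed out of order: the round one before the rocker is on, or the long one before the round one is in ((value of joint round_key above 0.003 m and value of joint rocker below 0.4 rad) or (value of joint long_key above 0.003 m and value of joint round_key below 0.0055 m)).
It fails at once if the square key is pressed (value of joint square_key above 0.003 m).
It fails at once if the lid is lifted further open (value of joint lid above 1.05 rad).
It fails at once if a loose thing is picked up, knocked over or shifted more than 30 mm (distance of any of vial, vial2, beaker, spatula, dish, reagent from where it was at the start of the episode above 0.03 m).
It also fails if it takes over 67 s, if anything falls off the work surface, if the arm or the gripper's body presses on something with over 40 N, if the wrist force passes 120 N, or if a joint passes its speed limit or range.

### The arm

A 6-joint arm with a two-finger parallel gripper is mounted at the origin on the work surface. World frame = base frame: x ahead of the robot, y to its left, z up, the work surface at z = 0. Lengths are in m, angles in rad, forces in N, time in s.
With the tool pointing down it reaches from about 0.35 to 0.875 m from the base axis. Payload 15.5 kg.
Tool frame: the origin (TCP) lies at the very end of the fingers, on their centre line; the grasp point (between the pads) lies 19 mm behind it; z points along the fingers, x is the direction in which the jaws open and shut, and the axes are right-handed (so a half turn about z gives the same grasp; the last joint's range is limited). The gripper opens to 85 mm and grips with 20 to 120 N. Pads are 22 mm wide; open, the fingers measure 114 mm over their backs; the gripper's body (76 mm by 85 mm) begins 54 mm behind the grasp point. The pads swing forward as they close: fully open they stand 13 mm farther back than shut.
Start: joints at [-1.204, 0.494, 1.345, -0, 1.302, -0.096], TCP at [0.278, -0.56, 0.231] pointing down, gripper open.
Joint ranges: [-2.91, 2.91], [-0.82, 2.16], [0.22, 2.67], [-1.22, 4.37], [0.12, 2.79], [-3.08, 3.08]. Speed limits (rad/s): [1.89, 1.89, 2.57, 3.01, 3.01, 3.01].

### API

Orientations are given as a rotation vector (axis times angle).
In Python, from station import telemetry, optics, job gives the robot as it stands.
- The arm moves only by the tool play_rows, never from a script. Its argument "motion" is a list that holds one entry, the list of rows, each a list of 5 numbers: the shift along the world's x, y, z in m, then the turn about the world's z in degrees, then the opening, from -1 (shut) to 1 (fully open), so that 0 is half open. A call has exactly 5 rows; each row is the pose to reach, as a shift and turn from the pose commanded when the call began; what a row does not reach only later rows make up. A row lasts 1/12 s, in which the tool goes at most 41.7 mm and 7.16 degrees, less where a joint would pass 70% of its speed; a pose out of reach is approached as far as the arm can. A call with a gripper value outside its range is refused whole. The fingers move at their own pace and stop on an object; "newtons" is the grip in N (left out, the last holds). Time passes only in rows, so rows that repeat a pose let the fingers close, or fill a call up. It gives the time, the measured TCP pose, the force and the opening at its end, in the units of the state.
- telemetry.sense(): the state, without advancing time (a new reading comes with each control period).
- optics.snapshot(name): name is "scene" or "top"; returns the picture (384x512x3 uint8, red, green, blue); there is no depth.
- optics.camera_params(name): a dict with "fx", "fy", "cx", "cy" (pixels), "dist" ([k1, k2, p1, p2, k3] as OpenCV has them; the pictures are not rectified), "R" (3x3) and "t" (3): a world point X has camera coordinates R X + t. Camera axes: x right, y down, z forward; pixel columns grow to the right and rows downward; lengths in m; the calibration is good to about 2 mm. A picture is of the moment at which its call begins. camera_params takes no time and is no camera call.
- job.job_done(): hands the job in, once; it reports no verdict.
The state is a dict: "t": time; "qpos": joint angles; "joint_vel": joint speeds; "tau": joint torques, N m; "position": TCP position; "orientation": TCP orientation; "contact_force": force on the tool from outside, world axes, zero at the start; "wrist_torque": the same for the moment, N m; "finger_gap": finger opening in m.
Only numpy, scipy, OpenCV 4.12 (cv2) and the standard library are available. Lean on these libraries where they do the work, as an engineer would, in place of code of your own. Each camera call takes 0.05 s, during which the arm holds its last target. There are 200 camera calls.

## Working session

There is one attempt and no reset: what is moved stays moved. The work goes in short steps, Python scripts to look and compute and a tool call to move; the robot and the scene stay as the last step left them, time stands still between calls to the robot, and variables do not carry over. Pictures are saved under pics/ and viewed, about 8 in all and at most 12, crops included, and the job is handed in when it is done.

Besides the shell and the picture viewer there is one more tool, called after "Emit:" by a JSON object that holds its "op" and its "data". play_rows: Moves the arm, as the interface text tells. Its arguments: {"type":"object","properties":{"motion":{"type":"array"},"newtons":{"type":"number"}},"required":["motion"]}

```bash
mkdir -p pics; ls
python3 - <<'E'
from station import telemetry, optics
import cv2
for n in("scene","top"):
    cv2.imwrite(f"pics/{n}0.png",cv2.resize(optics.snapshot(n)[:,:,::-1],(800,600),interpolation=cv2.INTER_CUBIC))
    p=optics.camera_params(n);print(n,{k:(v.tolist() if hasattr(v,'tolist') else v) for k,v in p.items()})
print(telemetry.sense())
E
```

```text
pics
scene {'fx': 437.3271184417994, 'fy': 437.3271184417994, 'cx': 248.51991961112853, 'cy': 196.666520646844, 'dist': [0.0020130981968362912, 0.0, 0.0, 0.0, 0.0], 'R': [[-0.11128735887478101, 0.9935424117418186, -0.022104294264378266], [0.6394257164038597, 0.05456022161150444, -0.766914555487842], [-0.760756121865665, -0.09948194955847048, -0.641368431368398]], 't': [0.17742366036876922, -0.30605196872064155, 1.5834505874836697]}
top {'fx': 449.38260443565645, 'fy': 449.38260443565645, 'cx': 256.7532843532581, 'cy': 196.29043506966582, 'dist': [-0.015854191880176092, 0.0, 0.0, 0.0, 0.0], 'R': [[0.01407680238442438, -0.9994695075912308, 0.029369150991681782], [-0.991189133124689, -0.017816937180797365, -0.13125036809480956], [0.1317040090891593, -0.027262797817499577, -0.9909141203177018]], 't': [-0.11376465315170907, 0.5970229220144443, 1.083769175964593]}
{'t': 0.1, 'qpos': array([-1.20448341e+00,  4.94108805e-01,  1.34602276e+00,  1.25272156e-05,
        1.30251115e+00, -9.55119204e-02]), 'joint_vel': array([ 0.00123988, -0.00118875, -0.00131726,  0.0001434 , -0.00280651,
       -0.00052222]), 'tau': array([ 3.59055870e-03, -8.83588672e+01, -3.84561968e+01, -6.91959258e-05,
        5.21644732e-03,  1.82960582e-05]), 'position': array([ 0.27838031, -0.55924253,  0.23078322]), 'orientation': array([-2.67034053e+00,  1.65373255e+00,  1.30133284e-03]), 'contact_force': array([-0.06540661, -0.06462453,  0.4143901 ]), 'wrist_torque': array([-0.0461837 ,  0.02359071, -0.00384742]), 'finger_gap': 0.08502160384508081}
```

View pics/top0.png

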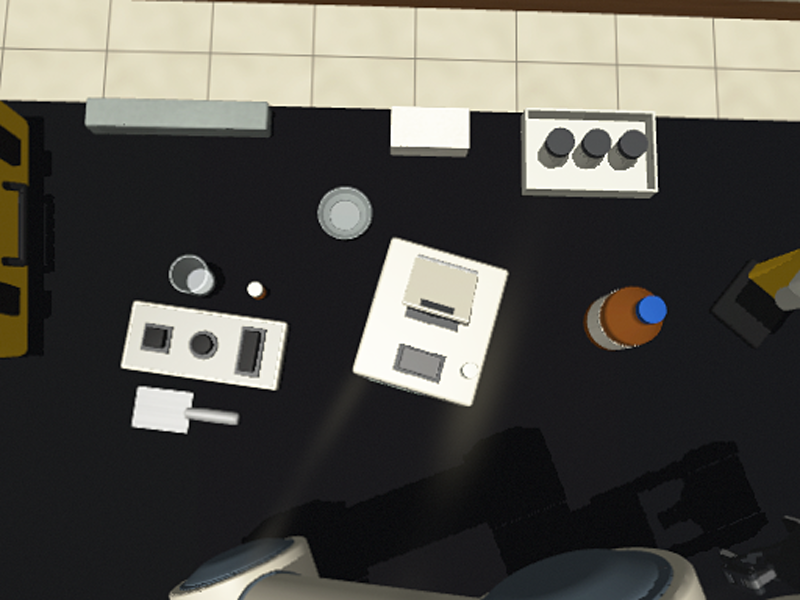

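View pics/scene0.png

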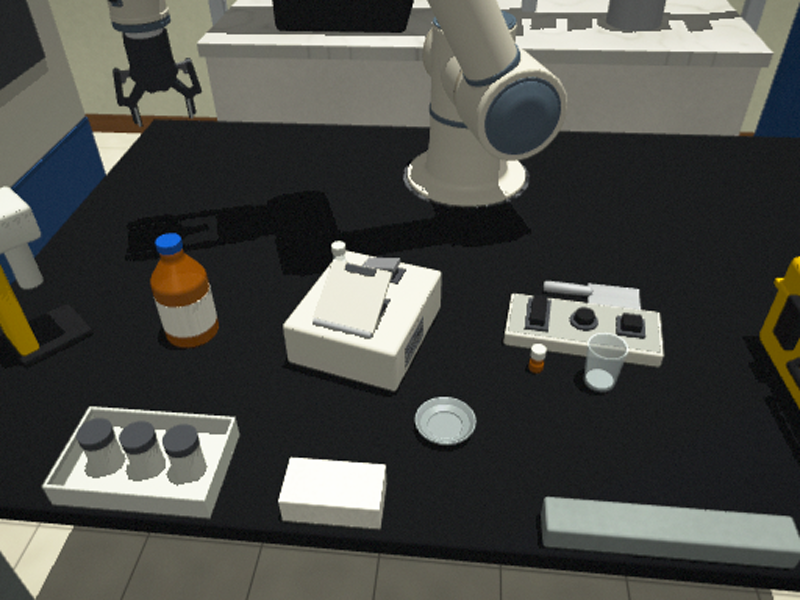

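The top view (800x600) shows:
- Photometer corners near (394,238), (508,270), (470,405) and (355,372). The rocker is near (420,363) and the clear vial near (469,370).
- Key unit corners near (135,301), (287,322), (277,389) and (122,367). The keys are square (156,338), round (203,345) and long (251,351).

Next I fit the poses.

```bash
cat > h.py <<'E'
import numpy as np,cv2
from station import optics
from scipy.optimize import least_squares
P={n:optics.camera_params(n) for n in("scene","top")}
def proj(n,X):
    p=P[n];R=np.array(p["R"]);K=np.array([[p["fx"],0,p["cx"]],[0,p["fy"],p["cy"]],[0,0,1.]])
    return cv2.projectPoints(np.atleast_2d(np.array(X,float)),cv2.Rodrigues(R)[0],np.array(p["t"],float),K,np.array(p["dist"],float))[0][:,0]*1.5625+.28
def world(q,L):
    L=np.atleast_2d(np.array(L,float));c,s=np.cos(q[2]),np.sin(q[2])
    return np.c_[L[:,0]*c-L[:,1]*s+q[0],L[:,0]*s+L[:,1]*c+q[1],L[:,2]]
def fit(L,px,q0):
    r=least_squares(lambda q:(proj("top",world(q,L))-px).ravel(),q0)
    return r.x,r.fun.reshape(-1,2)
E
python3 - <<'E'
from h import *
np.set_printoptions(precision=4,suppress=True)
# order: (+x,+y),(+x,-y),(-x,-y),(-x,+y)
def box(a,b,z):return [[a,b,z],[a,-b,z],[-a,-b,z],[-a,b,z]]
ph,r=fit(box(.11,.095,.09),np.array([[394,238],[508,270],[470,405],[355,372]]),[.5,0,0]);print(ph,r)
ku,r=fit(box(.055,.125,.028),np.array([[135,301],[287,322],[277,389],[122,367]]),[.5,.3,0]);print(ku,r)
np.save("ph.npy",ph);np.save("ku.npy",ku)
K=world(ku,[[0,75e-3,.048],[0,0,.048],[0,-75e-3,.048]]);print("keys",K,proj("top",K),proj("scene",K))
print("rocker",proj("top",world(ph,[-.068,0,.11])),"raised",world(ph,[-.068,.022,.117]))
for a in np.arange(.4,1.0,.1):
    x=.085-.1*np.cos(a)+.005*np.sin(a);z=.095+.1*np.sin(a)+.005*np.cos(a)
    E=world(ph,[[x,.05,z],[x,-.05,z]]);print(a,E.mean(0),proj("top",E).ravel(),proj("scene",E).ravel())
v={n:optics.snapshot(n)[:,:,::-1] for n in P}
c=lambda n,q,w:cv2.resize(v[n],(800,600),interpolation=cv2.INTER_CUBIC)[q[1]:q[1]+w,q[0]:q[0]+w]
im=np.hstack([cv2.resize(c("top",(340,225),190),(400,400)),cv2.resize(c("scene",(270,230),180),(400,400))])
cv2.imwrite("pics/crop1.png",im)
E
```

```text
[ 0.5727 -0.1499 -0.2654] [[-1.7035 -2.3778]
 [ 2.0387 -0.4922]
 [ 2.8425  2.2968]
 [-3.1283  0.3027]]
[ 0.5344  0.2082 -0.1225] [[-0.7976 -1.0687]
 [ 1.1864 -0.5024]
 [ 0.299   0.6493]
 [-0.6753  0.8397]]
keys [[0.5435 0.2827 0.048 ]
 [0.5344 0.2082 0.048 ]
 [0.5252 0.1338 0.048 ]] [[154.7893 336.897 ]
 [202.1149 343.5253]
 [249.4559 350.1461]] [[632.649  319.9348]
 [585.2172 313.751 ]
 [538.9931 307.7243]]
rocker [[420.6447 362.3154]] raised [[ 0.5128 -0.1108  0.117 ]]
0.4 [ 0.5677 -0.1485  0.1385] [400.5602 310.3726 466.3743 329.3612] [395.0935 277.7346 336.7632 264.7553]
0.5 [ 0.5723 -0.1498  0.1473] [401.6439 306.4531 467.9802 325.5896] [393.8783 274.9859 335.0948 261.9733]
0.6 [ 0.5778 -0.1513  0.1556] [402.8969 301.9573 469.7219 321.2316] [392.4454 272.7792 333.1922 259.7146]
0.7 [ 0.584  -0.1529  0.1632] [404.3077 296.9268 471.5812 316.3269] [390.8025 271.1501 331.0674 258.0144]
0.7999999999999999 [ 0.5909 -0.1548  0.1702] [405.8622 291.4129 473.5376 310.9249] [388.9598 270.1305 328.7351 256.9042]
0.8999999999999999 [ 0.5985 -0.1569  0.1764] [407.5435 285.4759 475.5683 305.0843] [386.9301 269.7477 326.213  256.4114]
```

View pics/crop1.png

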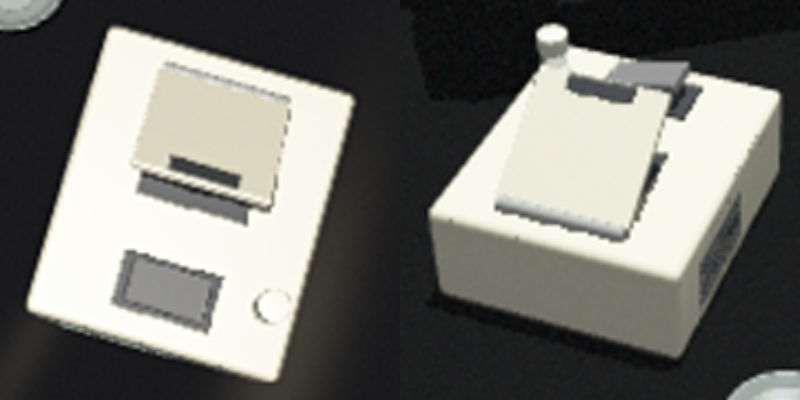

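Lid edge corners are at about (403,305) and (468,323) in the top view, so the lid is at about 0.55 rad. The rocker and keys lie within 1–2 px of where the fit puts them. I go above the lid with the fingers shut, tool x along the photometer's x.

Emit:
{"op": "play_rows", "data": {"motion": [[[0.022, 0.028, 0, 7, -1], [0.044, 0.056, 0, 14, -1], [0.066, 0.084, 0, 21, -1], [0.088, 0.112, 0, 28, -1], [0.11, 0.14, 0, 35, -1]]], "newtons": 40}}

```text
t: 0.62
position: [0.3891, -0.4181, 0.2312]
orientation: [-3.047, 0.766, 0.0]
contact_force: [0.2, -0.8, -0.1]
finger_gap: 0.0253
```

Emit:
{"op": "play_rows", "data": {"motion": [[[0.022, 0.028, 0, 6, -1], [0.044, 0.056, 0, 13.4, -1], [0.066, 0.084, 0, 13.4, -1], [0.088, 0.112, 0, 13.4, -1], [0.11, 0.14, 0, 13.4, -1]]]}}

```text
t: 1.03
position: [0.4993, -0.2779, 0.2313]
orientation: [-3.114, 0.414, 0.0]
contact_force: [0.5, -1.0, -0.6]
finger_gap: 0.0001
```

Emit:
{"op": "play_rows", "data": {"motion": [[[0.022, 0.028, 0, 0, -1], [0.044, 0.056, 0, 0, -1], [0.066, 0.084, 0, 0, -1], [0.088, 0.112, 0, 0, -1], [0.098, 0.123, 0, 0, -1]]]}}

```text
t: 1.45
position: [0.5984, -0.153, 0.2312]
orientation: [-3.114, 0.41, -0.001]
contact_force: [-0.7, 0.6, -0.3]
finger_gap: -0.0002
```

Emit:
{"op": "play_rows", "data": {"motion": [[[-0.001, -0.003, -0.02, 0, -1], [-0.001, -0.003, -0.04, 0, -1], [-0.001, -0.003, -0.06, 0, -1], [-0.001, -0.003, -0.07, 0, -1], [-0.001, -0.003, -0.08, 0, -1]]]}}

```text
t: 1.87
position: [0.5951, -0.1596, 0.1503]
orientation: [-3.114, 0.414, 0.002]
contact_force: [0.0, -0.6, -0.4]
finger_gap: 0.0001
```

Emit:
{"op": "play_rows", "data": {"motion": [[[0, 0, -0.008, 0, -1], [0, 0, -0.016, 0, -1], [0, 0, -0.024, 0, -1], [0, 0, -0.032, 0, -1], [0, 0, -0.04, 0, -1]]]}}

```text
t: 2.28
position: [0.5956, -0.1596, 0.1109]
orientation: [3.114, -0.414, 0.001]
contact_force: [-1.8, 0.3, 1.2]
finger_gap: -0.0003
```

Emit:
{"op": "play_rows", "data": {"motion": [[[0, 0, -0.004, 0, -1], [0, 0, -0.008, 0, -1], [0, 0, -0.011, 0, -1], [0, 0, -0.0115, 0, -1], [0, 0, -0.012, 0, -1]]]}}

```text
t: 2.7
position: [0.5955, -0.1595, 0.0998]
orientation: [3.114, -0.414, 0.0]
contact_force: [-6.1, 1.5, 17.6]
finger_gap: 0.0004
```

Contact at z = 0.0998 with 17.6 N means the lid is shut. I lift and move over the rocker's raised end.

Emit:
{"op": "play_rows", "data": {"motion": [[[0, 0, 0, 0, -1], [0, 0, 0.03, 0, -1], [-0.02, 0.013, 0.05, 0, -1], [-0.05, 0.035, 0.05, 0, -1], [-0.0816, 0.0525, 0.05, 0, -1]]]}}

```text
t: 3.12
position: [0.5142, -0.1067, 0.1504]
orientation: [3.114, -0.414, 0.006]
contact_force: [-0.7, 0.1, 0.2]
finger_gap: -0.0003
```

Run:
```python
from h import *
from station import telemetry
s=telemetry.sense();print(s["position"],s["contact_force"])
ph=np.load("ph.npy")
v={n:cv2.resize(optics.snapshot(n)[:,:,::-1],(800,600),interpolation=cv2.INTER_CUBIC) for n in P}
im=np.hstack([cv2.resize(v["top"][225:415,340:530],(400,400)),cv2.resize(v["scene"][200:400,260:460],(400,400))])
cv2.imwrite("pics/crop2.png",im)
```

```text
[ 0.51423349 -0.10666505  0.15039116] [-0.69990508  0.12555155  0.18820757]
```

View pics/crop2.png

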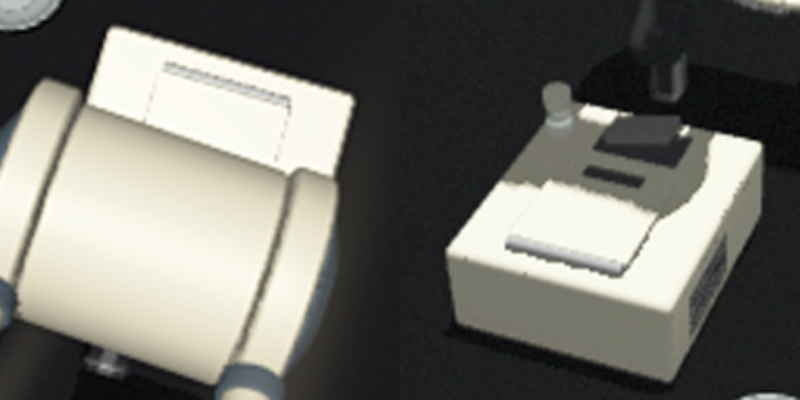

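The lid lies flat, the vial is undisturbed, and the fingertips hang over the rocker's raised end, at about (665,90) in the right crop. I press down.

Emit:
{"op": "play_rows", "data": {"motion": [[[0, 0, -0.015, 0, -1], [0, 0, -0.027, 0, -1], [0, 0, -0.032, 0, -1], [0, 0, -0.036, 0, -1], [0, 0, -0.04, 0, -1]]]}}

```text
t: 3.63
position: [0.5143, -0.107, 0.1093]
orientation: [-3.114, 0.414, -0.001]
contact_force: [0.7, 5.4, 6.3]
finger_gap: -0.0002
```

Emit:
{"op": "play_rows", "data": {"motion": [[[0, 0, -0.001, 0, -1], [0, 0, -0.002, 0, -1], [0, 0, -0.003, 0, -1], [0, 0, -0.004, 0, -1], [0, 0, -0.004, 0, -1]]]}}

```text
t: 4.05
position: [0.5143, -0.107, 0.1058]
orientation: [-3.114, 0.414, -0.002]
contact_force: [0.8, 5.2, 10.9]
finger_gap: -0.0001
```

Emit:
{"op": "play_rows", "data": {"motion": [[[0, 0, -0.0005, 0, -1], [0, 0, -0.001, 0, -1], [0, 0, -0.0015, 0, -1], [0, 0, -0.002, 0, -1], [0, 0, -0.002, 0, -1]]]}}

```text
t: 4.47
position: [0.5146, -0.1071, 0.1051]
orientation: [3.114, -0.414, 0.004]
contact_force: [-5.6, 8.5, 38.9]
finger_gap: 0.0001
```

Force rose sharply to 39 N at z = 0.105, which is the rocker's stop. I lift and go over the round key, then check.

Emit:
{"op": "play_rows", "data": {"motion": [[[0, 0, 0.025, 0, -1], [0, 0.01, 0.05, 0, -1], [0.002, 0.045, 0.05, 4, -1], [0.005, 0.08, 0.05, 8, -1], [0.007, 0.115, 0.04, 8, -1]]]}}

```text
t: 4.88
position: [0.5221, 0.0086, 0.145]
orientation: [3.135, -0.19, 0.006]
contact_force: [1.4, 0.9, 1.1]
finger_gap: 0.0
```

Emit:
{"op": "play_rows", "data": {"motion": [[[0.002, 0.04, -0.01, 0, -1], [0.004, 0.08, -0.02, 0, -1], [0.006, 0.12, -0.03, 0, -1], [0.008, 0.16, -0.04, 0, -1], [0.01, 0.199, -0.05, 0, -1]]]}}

```text
t: 5.3
position: [0.5307, 0.2088, 0.0928]
orientation: [3.135, -0.195, 0.001]
contact_force: [0.8, -0.6, 0.8]
finger_gap: -0.0004
```

Run:
```python
from h import *
from station import telemetry
s=telemetry.sense();print(s["position"],s["contact_force"])
v={n:cv2.resize(optics.snapshot(n)[:,:,::-1],(800,600),interpolation=cv2.INTER_CUBIC) for n in P}
im=np.hstack([cv2.resize(v["scene"][230:430,490:690],(400,400)),cv2.resize(v["scene"][200:400,260:460],(400,400))])
im=np.vstack([im,np.hstack([cv2.resize(v["top"][225:415,340:530],(200,200)),cv2.resize(v["top"][250:450,100:300],(200,200)),np.zeros((200,400,3),np.uint8)])])
cv2.imwrite("pics/crop3.png",im)
```

```text
[0.53072769 0.20879827 0.09283803] [ 0.77475802 -0.63281376  0.83739341]
```

View pics/crop3.png

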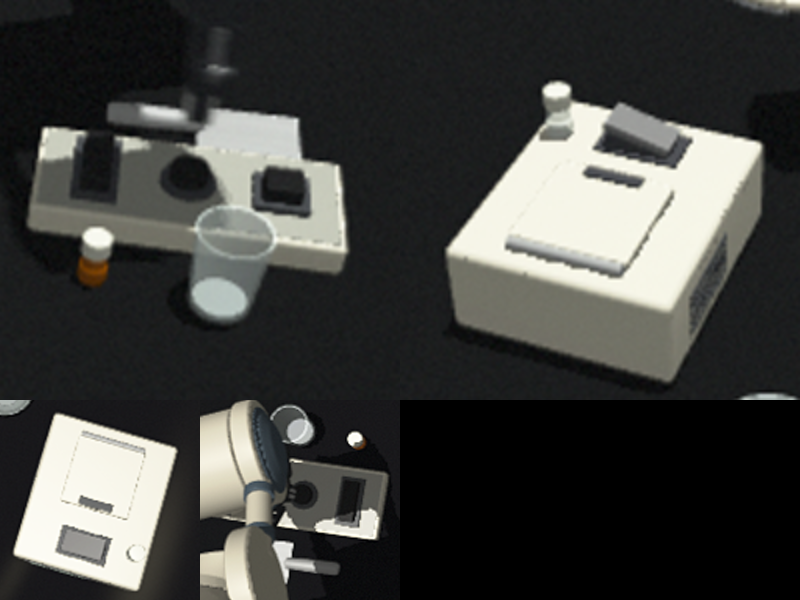

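The rocker is now over, with its -y end raised, the lid is shut, and the vials and beaker are standing. The fingertips are above the round key. I press it.

Emit:
{"op": "play_rows", "data": {"motion": [[[0.001, -0.002, -0.02, 0, -1], [0.001, -0.002, -0.04, 0, -1], [0.001, -0.002, -0.045, 0, -1], [0.001, -0.002, -0.049, 0, -1], [0.001, -0.002, -0.052, 0, -1]]]}}

```text
t: 5.82
position: [0.5318, 0.2045, 0.0415]
orientation: [3.135, -0.196, -0.001]
contact_force: [-2.8, -0.9, 3.7]
finger_gap: 0.0001
```

Emit:
{"op": "play_rows", "data": {"motion": [[[0, 0, -0.0005, 0, -1], [0, 0, -0.001, 0, -1], [0, 0, -0.0012, 0, -1], [0, 0, -0.0012, 0, -1], [0, 0, -0.0012, 0, -1]]]}}

```text
t: 6.23
position: [0.5322, 0.2048, 0.041]
orientation: [-3.135, 0.196, -0.001]
contact_force: [-2.8, -2.3, 5.1]
finger_gap: 0.0
```

Emit:
{"op": "play_rows", "data": {"motion": [[[0, 0, -0.0005, 0, -1], [0, 0, -0.001, 0, -1], [0, 0, -0.0015, 0, -1], [0, 0, -0.0015, 0, -1], [0, 0, -0.0015, 0, -1]]]}}

```text
t: 6.65
position: [0.5323, 0.2048, 0.0405]
orientation: [-3.135, 0.196, -0.003]
contact_force: [-7.5, -4.7, 27.1]
finger_gap: -0.0003
```

The round key is on its stop (27 N at z = 0.0405). Next is the long key.

Emit:
{"op": "play_rows", "data": {"motion": [[[0, 0, 0.02, 0, -1], [0, 0, 0.04, 0, -1], [-0.004, -0.035, 0.04, 0, -1], [-0.009, -0.073, 0.04, 0, -1], [-0.009, -0.073, 0.03, 0, -1]]]}}

```text
t: 7.07
position: [0.5233, 0.1277, 0.0707]
orientation: [3.135, -0.199, 0.005]
contact_force: [2.0, -0.1, -0.6]
finger_gap: -0.0004
```

Emit:
{"op": "play_rows", "data": {"motion": [[[0, 0, -0.01, 0, -1], [0, 0, -0.018, 0, -1], [0, 0, -0.024, 0, -1], [0, 0, -0.028, 0, -1], [0, 0, -0.03, 0, -1]]]}}

```text
t: 7.48
position: [0.5233, 0.1326, 0.0396]
orientation: [3.136, -0.194, 0.002]
contact_force: [-15.2, -5.1, 74.8]
finger_gap: -0.0001
```

It is fully in, though 75 N was harder than needed. I lift off at once and check.

Emit:
{"op": "play_rows", "data": {"motion": [[[0, 0, 0.01, 0, -1], [0, 0, 0.03, 0, -1], [0, 0, 0.06, 0, -1], [0, 0, 0.1, 0, -1], [0, 0, 0.14, 0, -1]]]}}

```text
t: 7.9
position: [0.5221, 0.1328, 0.1795]
orientation: [3.135, -0.194, -0.003]
contact_force: [0.8, 0.5, -0.2]
finger_gap: -0.0002
```

Emit:
{"op": "play_rows", "data": {"motion": [[[-0.02, -0.03, 0.02, 0, -1], [-0.04, -0.06, 0.03, 0, -1], [-0.06, -0.09, 0.03, 0, -1], [-0.08, -0.12, 0.03, 0, -1], [-0.1, -0.15, 0.03, 0, -1]]]}}

```text
t: 8.32
position: [0.4221, -0.0183, 0.2087]
orientation: [3.136, -0.193, 0.001]
contact_force: [0.7, -1.4, -0.3]
finger_gap: 0.0001
```

Run:
```python
from h import *
from station import telemetry
s=telemetry.sense();print(s["t"],s["position"],s["contact_force"])
v={n:cv2.resize(optics.snapshot(n)[:,:,::-1],(800,600),interpolation=cv2.INTER_CUBIC) for n in P}
o=cv2.imread("pics/scene0.png")
im=np.hstack([cv2.resize(o[260:420,500:670],(400,300)),cv2.resize(v["scene"][260:420,500:670],(400,300))])
im=np.vstack([im,np.hstack([cv2.resize(v["scene"][200:400,260:460],(400,300)),cv2.resize(v["top"],(400,300))])])
cv2.imwrite("pics/crop4.png",im)
```

```text
8.3167 [ 0.42206764 -0.01833285  0.20870476] [ 0.74427469 -1.44390936 -0.31367426]
```

View pics/crop4.png

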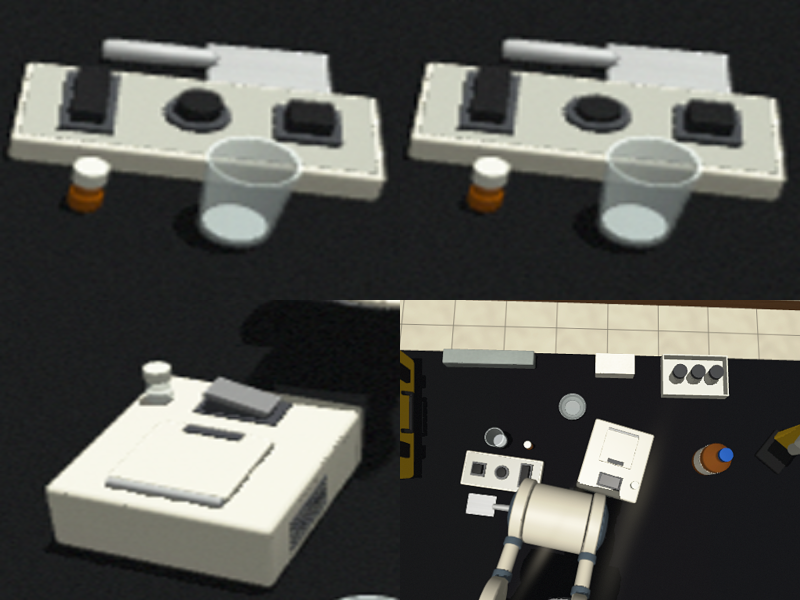

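The before (left) and after (right) crops show the round key sunk, and the long and square keys up as at the start. The lid is flat, the rocker is over, and the loose things have not moved. I hand in.

```bash
python3 -c "from station import job; print(job.job_done())"
```

```text
the job is handed in; nothing more can be done
None
```

I did the four steps in the required order with the closed fingertips and handed the job in at about 8.4 s on the robot clock. No verdict was reported.

| Step | Where the fingertips stopped | Force there |
|---|---|---|
| Lid shut | z = 0.100 m | 18 N |
| Rocker on | z = 0.105 m | 39 N |
| Round key in | z = 0.0405 m | 27 N |
| Long key in, then released | z = 0.0396 m | 75 N |

- **Last pictures:** the lid is flat, the rocker is over, and the round key is in. The long and square keys are up, and the loose things I could see stand where they were. I judged this by eye and did not measure how far anything had moved.
- **Final state:** the arm is clear of everything, and the force reading of about 1.5 N is within its usual noise.
- **Harder than needed:** the long key got 75 N at its stop. That is under the 120 N wrist limit. I took the 40 N limit to cover only the arm and gripper body, and I pressed with the fingertips.
- **Fit error:** the corner fit of the photometer disagreed with the picture by 2–3 px, probably because the corners are rounded. The rocker and keys agreed within 1–2 px.

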